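# Tip a power supply onto its side in the soldering carrier

## Task

Slide the standing power supply, without lifting it, into line with the lane of the black soldering carrier and square up against the steel fence edge, still upright. Then push it high up so that it tips over the fence onto its side, brass terminals up, lying flat between the yellow rails, and slide it fully home against the red end stop without shoving the stop along. Leave the other items alone.

Things in the scene. Friction and masses are not known exactly. Their poses are not given: they have to be found in the camera images.
- carrier: Fixed black carrier plate on the table, 230 long (its x) by 180 wide (its y), 14 mm thick. Origin: at table level under the middle of its fence edge. +x points from the fence along the bed, the way the supply must tip, roughly to the robot's left (up to 0.3 rad either way); its +y side is the one nearer the robot; z up.
- fence_edge (a point): Middle of the fence's top edge, 14 mm above the table: a bright steel strip along the carrier's end x = 0, a step 14 mm high, flush with the bed behind it. Axes as the carrier's.
- lane (a point): Point on the bed's top, on the lane's centre line, 130 mm from the fence. Axes as the carrier's. Two yellow rails bound the lane, 14 mm high above the bed, inner faces 70 mm either side of the centre line, from 35 to 225 mm beyond the fence.
- stop_face (a point): Middle of the red end stop's face that looks at the fence, on the lane's centre line, 37 mm above the table; axes as the carrier's. The stop is a block 100 wide, 25 thick, 1 to 46 mm above the bed, clamped by friction: its face starts 150 to 180 mm from the fence and it slides off along +x if pushed with more than about 24 N.
- supply: Loose aluminium box with blue end bands, 0.65 to 0.95 kg, evenly weighted, 90 (its x) by 110 (y) by 120 mm tall (z), standing 45 to 90 mm short of the fence, 20 to 50 mm off the lane's line to the carrier's +y side, turned up to 0.3 rad. Origin: centre of its base. Its -x face, away from the fence, is the terminal side: green panel, brass discs, nearly flush. It is to end lying on its +x face.
- supply_top (a point): Centre of the supply's top face (120 mm along its z from its origin), the face that ends against the red stop. Once tipped over the fence, the supply lies with its base about 15 to 40 mm short of the fence edge.
- spool: Orange solder spool, 68 mm across, 50 tall, standing beyond the carrier's stop end; origin under its centre. Leave alone.
- capacitor: Black upright can, 50 mm across, 75 tall, beside the carrier's far side; origin under its centre. Leave alone.
- flux: Amber bottle with red cap, 48 mm across, 100 tall, on the far side level with the supply's start; origin under its centre. Leave alone.
- driver: Screwdriver, 170 mm long, lying on the near side of the carrier; origin under its middle. Leave alone.
Mind the look-alikes: they are no part of the job. There is more than one size of the supply; the one meant has the size given above.

How it is judged:
By the outcome, as a careful person would: the job done as asked, in the order asked, and still so for the second after the job is handed in, with the robot touching nothing.
It also fails if it takes over 61 s, if anything falls off the work surface, if the arm or the gripper's body presses on something with over 40 N, if the wrist force passes 120 N, or if a joint passes its speed limit or range.

## Robot

A 7-joint arm with a two-finger parallel gripper is mounted at the origin on the work surface. World frame = base frame: x ahead of the robot, y to its left, z up, the work surface at z = 0. Lengths are in mm, angles in rad, forces in N, time in s.
With the tool pointing down it reaches from about 425 to 925 mm from the base axis. Payload 6.8 kg.
Tool frame: the origin (TCP) lies on the centre line of the jaws, within the pads' length; the fingertips stand 11 mm ahead of it and the grasp point (between the pads) lies 8 mm behind it; z points along the fingers, y is the direction in which the jaws open and shut (so a half turn about z gives the same grasp; the last joint's range is limited). The gripper opens to 88 mm and grips with 3 to 60 N. Pads are 20 mm wide; open, the fingers measure 115 mm over their backs; the gripper's body (75 mm by 178 mm) begins 61 mm behind the grasp point.
Start: joints at [-1.414, 0.477, 0.022, 1.555, -0.011, 1.109, -0.083], TCP at [176.654, 651.491, 233.664] pointing down, gripper open.
Joint ranges: [-2.96, 2.96], [-0.34, 2.1], [-1.41, 1.46], [0.24, 2.44], [-1.37, 4.51], [0.17, 1.92], [-2.96, 2.96]. Speed limits (rad/s): [2.39, 2.39, 3.14, 3.14, 3.14, 3.14, 3.14].

## Interface

Orientations are given as a rotation vector (axis times angle).
In Python, from station import ctrl, optics, order, models gives the robot as it stands.
- The arm moves only by the tool step_arm, never from a script. Its argument "moves" is a list of rows, each a list of 6 numbers: the shift along the tool's x, y, z scaled (see below), then the turn, a rotation vector about the tool's x, y, z scaled (see below). In form: [[dx, dy, dz, ax, ay, az], ...]. A call has 1 to 8 rows; each row is the pose to reach, as a shift and turn from the pose commanded when the call began, along the tool's axes at that moment, turning the shorter way round; what a row does not reach only later rows make up. The controller multiplies each number of a shift by 250 mm and each number of a turn by pi rad. A row lasts 1/8 s, in which the tool goes at most 62.5 mm and 10.7 degrees, less where a joint would pass 70% of its speed; a pose out of reach is approached as far as the arm can. A call with a number of a shift or a turn outside -1 to 1 is refused whole. A call with a gripper value outside its range is refused whole. "hand" is the opening, from 0 (shut) to 1 (fully open), set as the call begins (left out, the last holds). The fingers move at their own pace and stop on an object; the grip force is fixed at half the most. Time passes only in rows, so rows that repeat a pose let the fingers close. It gives the time, the measured TCP pose, the force and the opening at its end, in the units of the state.
- ctrl.get_state(): the state, without advancing time (a new reading comes with each control period).
- optics.grab_frame(name): name is "scene" or "top" or "wrist"; returns (picture, depth): 400x640x3 uint8, red, green, blue; 400x640 float32, mm along the optical axis (not along the pixel's ray), 0 where there is no reading.
- optics.camera_params(name): a dict with "fx", "fy", "cx", "cy" (pixels), "extrinsics" (4x4, takes a point from world to camera coordinates); the wrist camera has in their place "mount" (4x4, takes a point from camera to tool coordinates, whose origin is the TCP and whose axes are the flange's). Camera axes: x right, y down, z forward; pixel columns grow to the right and rows downward; lengths in mm; the calibration is good to about 2 mm. A picture is of the moment at which its call begins: read the wrist's pose just before it. camera_params takes no time and is no camera call.
- order.job_done(): hands the job in, once; it reports no verdict.
Trained networks look in the newest picture that a camera, given by its name, has taken for a name from the list of things; names that differ only in an ending like _2 or _b are one class to them, and where a whole thing is asked for, a point or a joint stands for the part that bears it (a point fixed in the world has none). Each returns a list of dicts, best first, with "confidence" (0 to 1); they miss things now and then, are a little off and sometimes report something else, mostly with a low value. They report only what shows in the picture. A call takes as long as a camera call. They do not tell look-alikes from the thing itself.
- models.masks_of(camera, label): "pixels" (400x640 bool, what is visible of it) and "location" ([column, row] in pixels, amid what is visible of it).
The state is a dict: "clock": time; "joint_positions": joint angles; "qd": joint speeds; "joint_torque": joint torques, N m; "eef_pos": TCP position; "tcp_rot": TCP orientation; "ft_force": force on the tool from outside, world axes, zero at the start; "torque": the same for the moment, N m; "opening": opening from 0.0 (shut) to 1.0 (fully open).
Only numpy, scipy, OpenCV 4.12 (cv2) and the standard library are available. Lean on these libraries where they do the work, as an engineer would, in place of code of your own. Each camera call takes 0.05 s, during which the arm holds its last target. There are 200 camera calls.

## Working session

There is one attempt and no reset: what is moved stays moved. The work goes in short steps, Python scripts to look and compute and a tool call to move; the robot and the scene stay as the last step left them, time stands still between calls to the robot, and variables do not carry over. Pictures are saved under pics/ and viewed, about 8 in all and at most 12, crops included, and the job is handed in when it is done.

Besides the shell and the picture viewer there is one more tool, called as name(argument=value, ...) on one line, values as JSON. step_arm: Moves the arm, as the interface text tells. Its arguments: {"type":"object","properties":{"moves":{"type":"array","items":{"type":"array","items":{"type":"number","minimum":-1,"maximum":1}}},"hand":{"type":"number"}},"required":["moves"]}

```bash
ls; mkdir -p pics; cat > h.py <<'E'
import numpy as np, cv2
from scipy.spatial.transform import Rotation as R
from station import ctrl, optics, order, models
def cam(name,st=None):
    p=optics.camera_params(name)
    if 'extrinsics' in p: T=np.linalg.inv(np.array(p['extrinsics']))
    else:
        W=np.eye(4);W[:3,:3]=R.from_rotvec(st['tcp_rot']).as_matrix();W[:3,3]=st['eef_pos']
        T=W@np.array(p['mount'])
    return p,T
def grab(name):
    st=ctrl.get_state(); im,d=optics.grab_frame(name); p,T=cam(name,st)
    v,u=np.mgrid[:400,:640]
    P=np.stack([(u-p['cx'])/p['fx']*d,(v-p['cy'])/p['fy']*d,d],-1)@T[:3,:3].T+T[:3,3]
    P[d==0]=np.nan
    return im,d,P
def save(im,n): cv2.imwrite('pics/'+n,im[:,:,::-1])
def toolmove(target,rot=None):
    """shift in tool units and turn units from the current measured pose"""
    st=ctrl.get_state(); Rm=R.from_rotvec(st['tcp_rot'])
    s=Rm.inv().apply(np.array(target)-st['eef_pos'])/250
    t=(Rm.inv()*rot).as_rotvec()/np.pi if rot is not None else np.zeros(3)
    return np.round(np.r_[s,t],4)
E
python3 - <<'E'
from h import *
s=ctrl.get_state();print(s)
a,d,P=grab('scene');b,d2,P2=grab('top')
save(a,'scene0.png');save(b,'top0.png');np.savez('f0.npz',a=a,P=P,b=b,P2=P2)
for c,Q in (('top',P2),('scene',P)):
  for n in ['supply','carrier','spool','capacitor','flux','driver','stop_face']:
    for m in models.masks_of(c,n):
      q=Q[m['pixels']];print(c,n,round(m['confidence'],2),m['location'],m['pixels'].sum(),np.nanmedian(q,0).round(),np.nanmin(q,0).round(),np.nanmax(q,0).round())
E
```

```text
pics
{'clock': 0.0, 'joint_positions': array([-1.41407308,  0.47775188,  0.02239891,  1.55643774, -0.01147341,
        1.10927462, -0.08308834]), 'qd': array([ 0.0005976 ,  0.0003937 , -0.00049251, -0.00060366,  0.00074547,
       -0.00064922, -0.00091991]), 'joint_torque': array([-4.30500822e-04, -5.82833576e+01,  1.53424390e+00, -2.72616613e+01,
       -5.43961697e-02,  1.65642385e-02,  1.32730997e-04]), 'eef_pos': array([176.5803732 , 650.9053293 , 232.72098017]), 'tcp_rot': array([-4.14773246e-01, -3.11403808e+00,  2.73662523e-03]), 'ft_force': array([-0.17333822, -0.03965585,  0.20414635]), 'torque': array([0.0208255 , 0.00485174, 0.04234718]), 'opening': 0.9994349453816197}
top supply 0.8 [386.6, 215.0] 2010 [608. -76. 121.] [ 553. -131.    1.] [668. -34. 126.]
top supply 0.69 [397.0, 296.9] 1319 [418. -87.  93.] [ 372. -134.   -5.] [462. -54.  99.]
top supply 0.47 [289.3, 219.6] 5809 [618. 167.  16.] [524.  47.  -1.] [717. 286.  77.]
top supply 0.44 [346.7, 156.8] 337 [763.   9.  70.] [748. -17.   1.] [798.  29. 104.]
top carrier 0.6 [289.7, 218.3] 5748 [618. 167.  16.] [524. 
[... 661 characters left out ...]
0.83 [295.8, 163.9] 2036 [619. -52. 116.] [ 513. -229.   -4.] [669. -32. 125.]
scene carrier 0.77 [339.9, 240.5] 5118 [626. 178.  15.] [525.  47.  -3.] [717. 288.  74.]
scene spool 0.68 [383.8, 287.6] 729 [589. 352.  49.] [551. 316.  -1.] [618. 381.  55.]
scene capacitor 0.7 [292.0, 255.1] 465 [757. 164.  73.] [720. 128.  -0.] [779. 178.  79.]
scene flux 0.58 [260.9, 216.4] 396 [774.  19.  64.] [748. -52.  -1.] [796.  31. 103.]
scene flux 0.52 [296.9, 161.8] 2105 [619. -52. 114.] [ 508. -229.   -5.] [669. -32. 125.]
scene driver 0.78 [369.2, 209.8] 231 [502. 144.  23.] [486. 104.   6.] [514. 187.  29.]
scene stop_face 0.82 [352.1, 254.1] 561 [618. 236.  59.] [549. 198.  10.] [665. 246.  74.]
```

```bash
python3 - <<'E'
from h import *
f=np.load('f0.npz');P=f['P2'];Ps=f['P']
t=cv2.resize(f['b'][120:320,200:440],None,fx=2.5,fy=2.5);s=cv2.resize(f['a'][80:320,180:460],(700,600))
cv2.imwrite('pics/t.png',np.vstack([t])[:,:,::-1]);cv2.imwrite('pics/s.png',s[:,:,::-1])
def rect(Q,m):
    r=cv2.minAreaRect(Q[m][:,:2].astype(np.float32));return np.round(r[0],1),np.round(r[1],1),round(r[2],2),m.sum()
for N,Q in (('top',P),('scene',Ps)):
  x,y,z=Q[...,0],Q[...,1],Q[...,2]
  print(N,'sup',rect(Q,(z>112)&(z<130)&(x>530)&(x<690)&(y>-150)&(y<0)))
  mm=(z>112)&(z<130)&(x>530)&(x<690)&(y>-150)&(y<0);print(np.nanmedian(z[mm]))
  print('small',rect(Q,(z>85)&(z<105)&(x>350)&(x<480)&(y>-150)&(y<0)))
  print('carrier',rect(Q,(z>9)&(z<34)&(x>515)&(x<730)&(y>40)&(y<300)))
  print('stop',rect(Q,(z>45)&(z<66)&(x>540)&(x<690)&(y>190)&(y<260)))
  print('rails',rect(Q,(z>22)&(z<34)&(x>520)&(x<730)&(y>40)&(y<300)))
E
```

```text
top sup (array([611.2, -83. ]), array([110.9,  91.7]), 4.01, np.int64(1779))
121.36773922463374
small (array([416.3, -92.5]), array([85.9, 70.5]), 4.93, np.int64(1086))
carrier (array([620., 167.]), array([180.3, 230.2]), 4.04, np.int64(5347))
stop (array([615.3, 228.7]), array([99.7, 25.8]), 3.86, np.int64(342))
rails (array([620., 171.]), array([164.7, 208.6]), 4.05, np.int64(709))
scene sup (array([610.2, -81.5]), array([113.1,  92.3]), 4.67, np.int64(1071))
119.97318270222195
small (array([415.4, -91.2]), array([88.6, 70.8]), 3.84, np.int64(535))
carrier (array([619. , 167.6]), array([181.4, 231.8]), 4.01, np.int64(4646))
stop (array([615.1, 230. ]), array([99.7, 25.5]), 4.01, np.int64(345))
rails (array([618.4, 175.9]), array([165.2, 204. ]), 3.96, np.int64(687))
```

View pics/t.png

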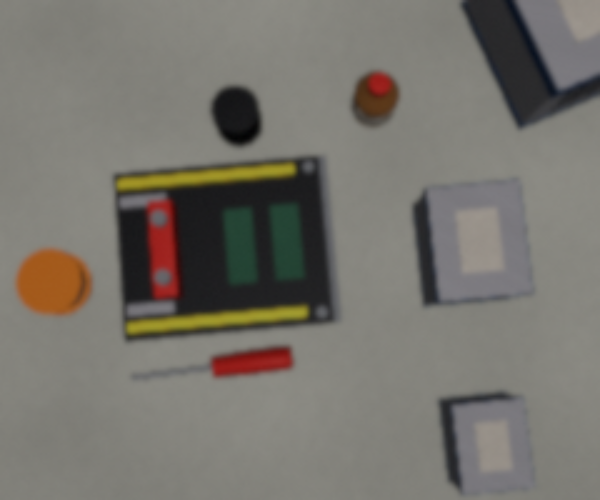

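View pics/s.png

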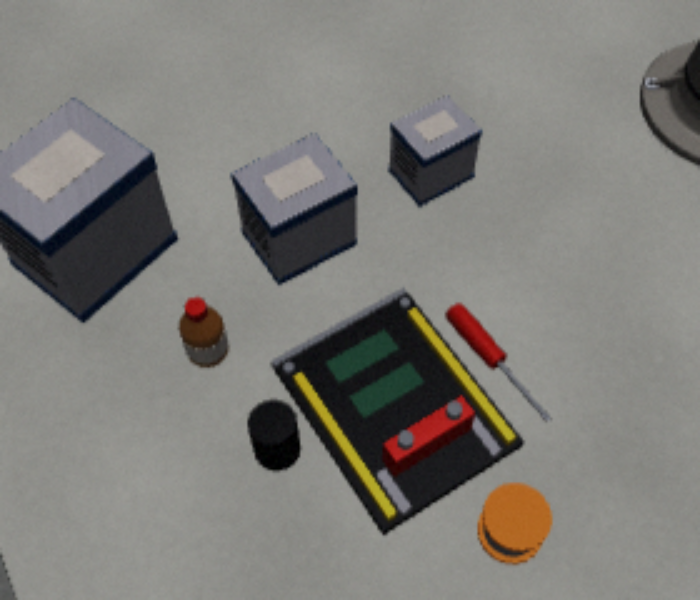

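step_arm(moves=[[-1,-1,0,0,0,-0.107],[-1,-1,0,0,0,-0.107],[-1,-1,0,0,0,-0.107],[-1,-1,0,0,0,-0.107],[-1,-1,0,0,0,-0.107],[-1,-1,0,0,0,-0.107],[-1,-1,0,0,0,-0.107]], hand=0.5)

```text
clock: 1.68
eef_pos: [354.5, 341.7, 234.0]
tcp_rot: [-0.102, 3.139, -0.001]
ft_force: [-0.3, 0.7, 0.1]
opening: 0.503
```

step_arm(moves=[[-0.5,-0.9,0,0,0,0],[-0.5,-0.9,0,0,0,0],[-0.5,-0.9,0,0,0,0],[-0.5,-0.9,0,0,0,0],[-0.5,-0.9,0,0,0,0]])

```text
clock: 2.3
eef_pos: [495.2, 126.2, 233.9]
tcp_rot: [-0.103, 3.139, -0.001]
ft_force: [-0.6, 1.1, 0.1]
opening: 0.499
```

```bash
cat >> h.py <<'E'
CX=np.array([-.0705,.9975,0]);CY=np.array([-.9975,-.0705,0]);F=np.array([627.6,52.6,0])
def car(p): q=np.asarray(p)-F; return np.stack([q@CX,q@CY,q[...,2]],-1)
def show():
    s=ctrl.get_state();M=R.from_rotvec(s['tcp_rot']).as_matrix()
    print('t',s['clock'],'car',car(s['eef_pos']).round(1),'f',(np.array([CX,CY,[0,0,1]])@s['ft_force']).round(1),'tool axes x,y,z in carrier:',(np.array([CX,CY,[0,0,1]])@M).T.round(3).tolist(),'open',round(s['opening'],2),'q',s['joint_positions'].round(2))
E
python3 -c "
from h import *
show()"
```

```text
t 2.3 car [ 82.7 126.8 233.9] f [1.2 0.5 0.1] tool axes x,y,z in carrier: [[0.005, 1.0, -0.001], [1.0, -0.005, -0.001], [-0.001, -0.001, -1.0]] open 0.5 q [-0.59  0.21  0.25  1.96 -0.06  0.99  1.33]
```

step_arm(moves=[[-0.02,-0.86,0,0,0,0.0015],[-0.02,-0.86,0,0,0,0.0015],[-0.02,-0.86,0,0,0,0.0015],[-0.02,-0.86,0,0,0,0.0015],[-0.02,-0.86,0.7,0,0,0.0015],[-0.02,-0.86,0.7,0,0,0.0015],[-0.02,-0.86,0.7,0,0,0.0015],[-0.02,-0.86,0.7,0,0,0.0015]])

```text
clock: 3.3
eef_pos: [511.1, -82.5, 55.6]
tcp_rot: [0.108, -3.132, -0.002]
ft_force: [-0.3, -0.0, 0.1]
opening: 0.5
```

```bash
python3 -c "
from h import *
show()
im,d,P=grab('top');save(im,'top1.png')
Q=car(P);x,y,z=Q[...,0],Q[...,1],Q[...,2]
m=(z>114)&(z<127)&(x>-200)&(x<-70)&(y>-50)&(y<80)
print(cv2.minAreaRect(Q[m][:,:2].astype(np.float32)))"
```

```text
t 3.3 car [-126.6  125.7   55.6] f [-0.   0.3  0.1] tool axes x,y,z in carrier: [[0.001, 1.0, 0.008], [1.0, -0.001, 0.001], [0.001, 0.008, -1.0]] open 0.5 q [-0.2   0.49  0.3   2.08 -0.25  0.61  1.91]
((-133.85202026367188, 25.190898895263672), (109.63951873779297, 91.28580474853516), 89.9554672241211)
```

step_arm(moves=[[-0.08,-0.03,0,0,0,0],[-0.12,-0.03,0,0,0,0],[-0.14,-0.03,0,0,0,0],[-0.155,-0.03,0,0,0,0],[-0.17,-0.03,0,0,0,0],[-0.185,-0.03,0,0,0,0],[-0.2,-0.03,0,0,0,0],[-0.2,-0.03,0,0,0,0]])

```text
clock: 4.35
eef_pos: [562.7, -88.7, 60.3]
tcp_rot: [0.104, -3.138, -0.001]
ft_force: [-7.8, -1.4, 4.1]
opening: 0.499
```

```bash
cat >> h.py <<'E'
def sup(cam='top',x0=-200,x1=-20,z0=114,z1=127):
    im,d,P=grab(cam);Q=car(P);x,y,z=Q[...,0],Q[...,1],Q[...,2]
    m=(z>z0)&(z<z1)&(x>x0)&(x<x1)&(y>-80)&(y<80)
    r=cv2.minAreaRect(Q[m][:,:2].astype(np.float32));print(cam,np.round(r[0],1),np.round(r[1],1),round(r[2],1),'z',np.median(z[m]).round(1),m.sum())
    return im
E
python3 -c "
from h import *
show();save(sup(),'top2.png');sup('scene')"
```

```text
t 4.35 car [-136.3   74.7   60.3] f [-0.9  7.9  4.1] tool axes x,y,z in carrier: [[0.004, 1.0, 0.002], [1.0, -0.004, 0.001], [0.001, 0.002, -1.0]] open 0.5 q [-0.19  0.55  0.31  1.96 -0.26  0.67  1.92]
top [-133.9    9. ] [115.6  91.4] 89.6 z 121.4 1107
scene [-133.     9.9] [117.1  95.5] 88.4 z 120.0 964
```

step_arm(moves=[[-0.015,0,0,0,0,0],[-0.03,0,0,0,0,0],[-0.039,0,0,0,0,0],[-0.039,0,0,0,0,0],[-0.039,0,0,0,0,0]])

```text
clock: 5.08
eef_pos: [572.4, -88.0, 60.2]
tcp_rot: [0.104, -3.138, -0.001]
ft_force: [-6.6, -2.2, 4.5]
opening: 0.499
```

```bash
python3 -c "
from h import *
show();sup('top',z0=117,z1=125);sup('scene')"
```

```text
t 5.075 car [-136.3   65.    60.2] f [-1.7  6.8  4.5] tool axes x,y,z in carrier: [[0.004, 1.0, 0.002], [1.0, -0.004, 0.001], [0.001, 0.002, -1.0]] open 0.5 q [-0.19  0.56  0.31  1.94 -0.26  0.69  1.91]
top [-133.5   -2.9] [110.6  90.7] 89.5 z 121.4 1055
scene [-132.1   -1.1] [114.5  94.1] 89.9 z 120.0 967
```

```bash
python3 -c "
from h import *
f=np.load('f0.npz')
for k in ('P','P2'):
  Q=car(f[k]).reshape(-1,3);Q=Q[(Q[:,2]>20)&(Q[:,1]<-70)&(Q[:,0]<-60)&(Q[:,1]>-300)]
  for a in range(-320,-60,20):
    s=Q[(Q[:,0]>=a)&(Q[:,0]<a+20)]
    if len(s): print(k,a,s[:,1].max().round(),s[s[:,1].argmax(),2].round(),len(s))
"
```

```text
P -320 -132.0 166.0 138
P -300 -123.0 163.0 290
P -280 -116.0 166.0 423
P -260 -111.0 165.0 425
P -240 -103.0 163.0 463
P -220 -100.0 158.0 842
P -200 -133.0 156.0 989
P -180 -196.0 158.0 659
P -80 -120.0 63.0 27
P2 -320 -129.0 131.0 329
P2 -300 -122.0 162.0 552
P2 -280 -116.0 82.0 627
P2 -260 -110.0 123.0 629
P2 -240 -102.0 21.0 633
P2 -220 -100.0 160.0 865
P2 -200 -139.0 35.0 775
P2 -180 -203.0 117.0 373
P2 -100 -133.0 48.0 1
P2 -80 -118.0 30.0 105
```

step_arm(moves=[[0.1,0,0,0,0,0],[0.1,0,-0.4,0,0,0],[0.1,0,-0.4,0,0,0.06],[-0.21,-0.32,-0.4,0,0,0.5],[-0.21,-0.32,-0.4,0,0,0.5],[-0.21,-0.32,-0.4,0,0,0.5],[-0.21,-0.32,-0.4,0,0,0.5],[-0.21,-0.32,-0.4,0,0,0.5]])

```text
clock: 6.18
eef_pos: [632.2, -163.7, 160.7]
tcp_rot: [1.592, 2.706, 0.003]
ft_force: [-0.6, 0.6, -0.4]
opening: 0.501
```

```bash
python3 -c "
from h import *
show();sup('top',z0=117,z1=125)"
```

```text
t 6.175 car [-216.1   10.6  160.7] f [ 0.6  0.5 -0.4] tool axes x,y,z in carrier: [[0.906, 0.423, -0.0], [0.423, -0.906, 0.003], [0.001, -0.003, -1.0]] open 0.5 q [-0.29  0.59  0.65  1.71 -0.42  0.98  1.02]
top [-133.8   -2.5] [110.9  91.5] 89.7 z 121.4 1721
```

step_arm(moves=[[0,0,0,0,0,0.139],[0,0,0,0,0,0.139],[0,0,0,0,0,0.139],[0,0,0.41,0,0,0.139],[0,0,0.41,0,0,0.139],[0,0,0.41,0,0,0.139]])

```text
clock: 6.98
eef_pos: [630.1, -162.9, 54.7]
tcp_rot: [-2.129, -2.304, 0.002]
ft_force: [0.1, 0.1, 0.0]
opening: 0.501
```

```bash
python3 -c "
from h import *
show()"
```

```text
t 6.975 car [-215.2   12.7   54.7] f [ 0.1 -0.1  0. ] tool axes x,y,z in carrier: [[1.0, 0.008, 0.002], [0.008, -1.0, -0.004], [0.002, 0.004, -1.0]] open 0.5 q [-0.3   0.75  0.66  1.77 -0.6   0.84  0.74]
```

step_arm(moves=[[0.1,0,-0.01,0,0,0.0025],[0.15,0,-0.01,0,0,0.0025],[0.2,0,-0.01,0,0,0.0025],[0.25,0,-0.01,0,0,0.0025],[0.3,0,-0.01,0,0,0.0025],[0.35,0,-0.01,0,0,0.0025],[0.39,0,-0.01,0,0,0.0025],[0.39,0,-0.01,0,0,0.0025]])

```text
clock: 7.98
eef_pos: [625.9, -68.6, 61.4]
tcp_rot: [2.141, 2.293, 0.004]
ft_force: [0.6, -2.8, 2.5]
opening: 0.497
```

```bash
python3 -c "
from h import *
show();save(sup('top',z0=117,z1=125,x1=20),'top3.png');sup('scene',x1=20)"
```

```text
t 7.975 car [-120.8   10.2   61.4] f [-2.8 -0.4  2.5] tool axes x,y,z in carrier: [[1.0, -0.002, -0.002], [-0.002, -1.0, 0.005], [-0.002, -0.005, -1.0]] open 0.5 q [-0.47  0.71  0.68  1.83 -0.6   0.81  0.59]
top [-62.4  -2.6] [110.9  85.5] 89.8 z 121.4 1306
scene [-72.5  -2.1] [110.7 112. ] 0.5 z 120.0 1125
```

step_arm(moves=[[0.02,0,0,0,0,0],[0.04,0,0,0,0,0],[0.06,0,0,0,0,0],[0.075,0,0,0,0,0],[0.075,0,0,0,0,0]])

```text
clock: 8.7
eef_pos: [624.2, -51.8, 60.7]
tcp_rot: [2.144, 2.29, 0.001]
ft_force: [1.3, -8.1, 7.3]
opening: 0.502
```

step_arm(moves=[[0.008,0,0,0,0,0],[0.008,0,0,0,0,0]])

```text
clock: 8.95
eef_pos: [624.0, -50.2, 60.7]
tcp_rot: [2.144, 2.289, 0.001]
ft_force: [0.4, -9.0, 7.6]
opening: 0.5
```

```bash
python3 -c "
from h import *
show();sup('top',z0=117,z1=125,x1=20);sup('scene',x1=20)"
```

```text
t 8.95 car [-102.3   10.8   60.7] f [-9.   0.2  7.6] tool axes x,y,z in carrier: [[1.0, -0.005, -0.004], [-0.005, -1.0, 0.004], [-0.004, -0.004, -1.0]] open 0.5 q [-0.5   0.71  0.69  1.84 -0.61  0.8   0.56]
top [-39.   -2.7] [111.1  75.4] 89.5 z 121.4 1222
scene [-53.6  -1.8] [111.8 109. ] 89.5 z 120.0 1127
```

step_arm(moves=[[0.01,0,0,0,0,0],[0.01,0,0,0,0,0]])

```text
clock: 9.3
eef_pos: [623.9, -48.4, 60.8]
tcp_rot: [2.143, 2.289, -0.0]
ft_force: [1.6, -10.5, 7.8]
opening: 0.503
```

step_arm(moves=[[0.01,0,0,0,0,0],[0.01,0,0,0,0,0]])

```text
clock: 9.55
eef_pos: [623.9, -48.1, 61.2]
tcp_rot: [2.142, 2.286, -0.003]
ft_force: [2.0, -14.6, 7.2]
opening: 0.499
```

```bash
python3 -c "
from h import *
show();save(sup('top',z0=117,z1=125,x1=20),'top3.png')
im,d,P=grab('scene');cv2.imwrite('pics/s3.png',cv2.resize(im[90:270,220:460],(800,600),interpolation=cv2.INTER_CUBIC)[:,:,::-1])"
```

```text
t 9.55 car [-100.2   10.7   61.2] f [-14.7  -1.    7.2] tool axes x,y,z in carrier: [[1.0, -0.005, -0.008], [-0.005, -1.0, 0.005], [-0.008, -0.005, -1.0]] open 0.5 q [-0.51  0.71  0.69  1.85 -0.6   0.8   0.56]
top [-36.6  -2.7] [110.6  75.4] 89.7 z 121.6 1192
```

View pics/s3.png

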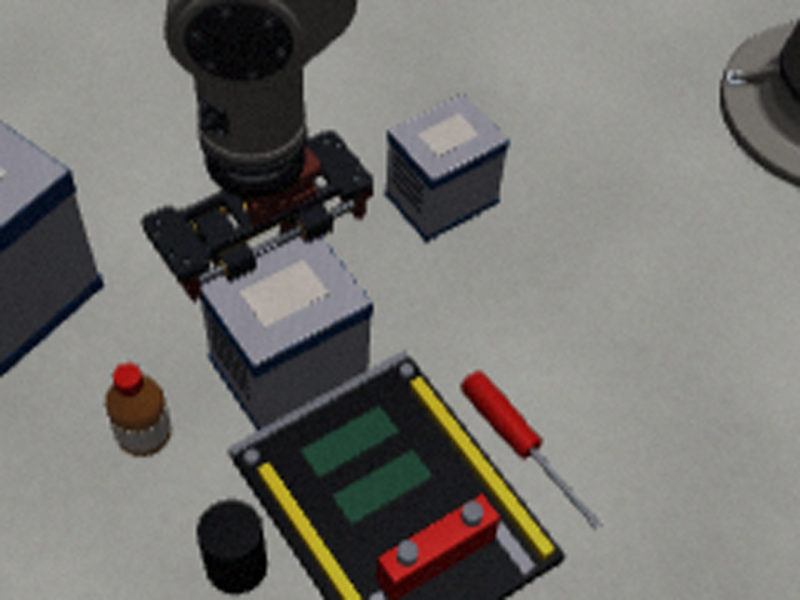

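step_arm(moves=[[-0.06,0,0,0,0,0],[-0.06,0.05,0,0,0,0],[-0.06,0.05,-0.2,0,0,0],[-0.06,0.05,-0.2,0,0,0],[-0.04,0.05,-0.2,0,0,0]])

```text
clock: 10.28
eef_pos: [635.4, -49.6, 108.1]
tcp_rot: [-2.143, -2.296, -0.001]
ft_force: [-0.2, 1.0, 0.6]
opening: 0.5
```

```bash
python3 -c "
from h import *
show();sup('top',z0=117,z1=125,x1=20);sup('scene',x1=20)"
```

```text
t 10.275 car [-102.5   -0.6  108.1] f [1.  0.1 0.6] tool axes x,y,z in carrier: [[1.0, -0.002, 0.001], [-0.002, -1.0, -0.001], [0.001, 0.001, -1.0]] open 0.5 q [-0.53  0.67  0.73  1.79 -0.56  0.9   0.53]
top [-42.1  -2.7] [111.1  84.1] 89.6 z 121.4 1337
scene [-54.5  -1.7] [112.2 113.7] 89.9 z 120.0 1222
```

step_arm(moves=[[0.03,0,-0.01,0,0,0],[0.065,0,-0.03,0,0,0],[0.1,0,-0.05,0,0,0],[0.135,0,-0.068,0,0,0],[0.17,0,-0.084,0,0,0],[0.205,0,-0.098,0,0,0],[0.24,0,-0.11,0,0,0],[0.27,0,-0.12,0,0,0]])

```text
clock: 11.38
eef_pos: [631.7, 13.8, 140.9]
tcp_rot: [2.145, 2.29, 0.0]
ft_force: [-2.3, -3.9, 10.9]
opening: 0.503
```

```bash
python3 -c "
from h import *
show()
im,d,P=grab('scene');cv2.imwrite('pics/s4.png',cv2.resize(im[90:270,220:460],(800,600),interpolation=cv2.INTER_CUBIC)[:,:,::-1])"
```

```text
t 11.375 car [-39.   -1.4 140.9] f [-3.7  2.6 10.9] tool axes x,y,z in carrier: [[1.0, -0.005, -0.003], [-0.005, -1.0, 0.003], [-0.003, -0.002, -1.0]] open 0.5 q [-0.66  0.62  0.77  1.79 -0.52  0.95  0.4 ]
```

View pics/s4.png

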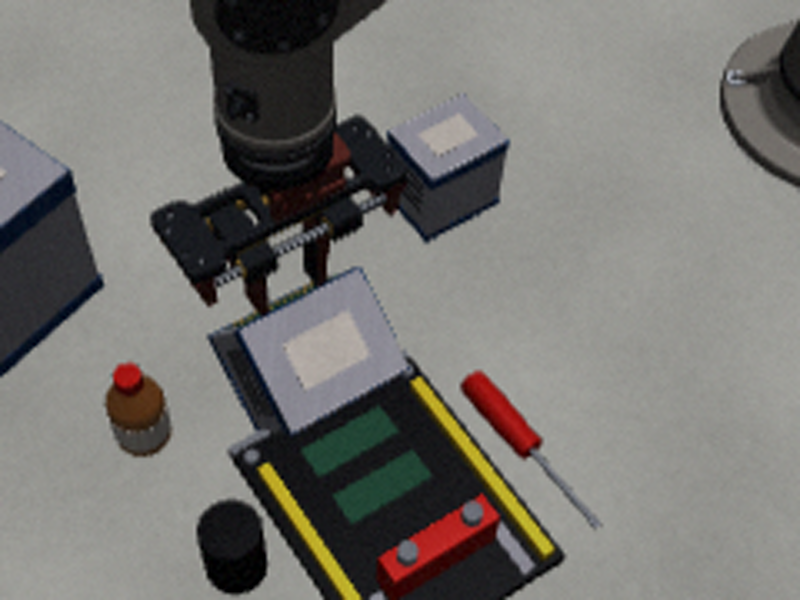

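step_arm(moves=[[0.025,0,-0.005,0,0,0],[0.05,0,-0.01,0,0,0],[0.075,0,-0.015,0,0,0],[0.1,0,-0.02,0,0,0],[0.125,0,-0.02,0,0,0],[0.15,0,-0.02,0,0,0],[0.15,0,-0.04,0,0,0],[0.15,0,-0.04,0,0,0]])

```text
clock: 12.42
eef_pos: [628.6, 53.6, 149.2]
tcp_rot: [2.145, 2.295, 0.001]
ft_force: [0.5, -0.6, -0.3]
opening: 0.494
```

```bash
python3 -c "
from h import *
show()
im,d,P=grab('scene');cv2.imwrite('pics/s5.png',cv2.resize(im[90:270,220:460],(800,600),interpolation=cv2.INTER_CUBIC)[:,:,::-1])"
```

```text
t 12.425 car [  0.9  -1.1 149.2] f [-0.6 -0.4 -0.3] tool axes x,y,z in carrier: [[1.0, -0.003, -0.0], [-0.003, -1.0, 0.001], [-0.0, -0.001, -1.0]] open 0.49 q [-0.73  0.61  0.78  1.78 -0.52  0.96  0.33]
```

View pics/s5.png

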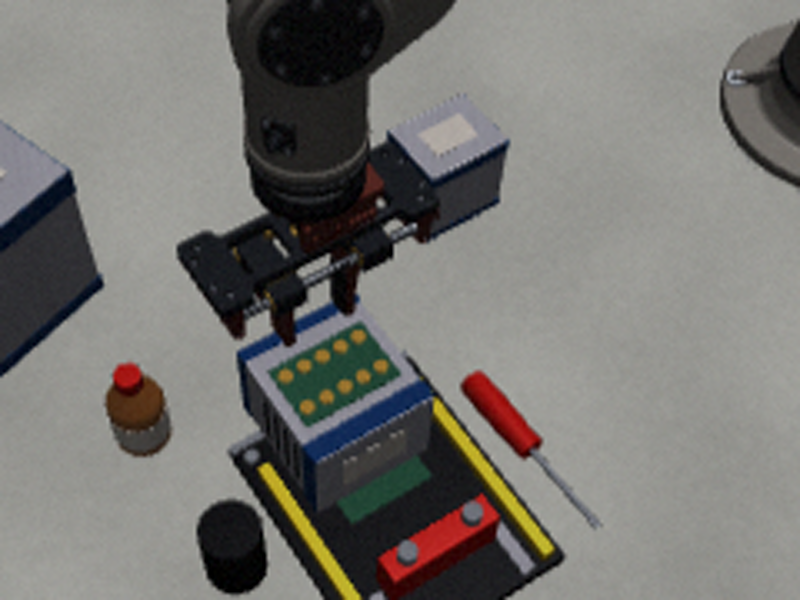

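step_arm(moves=[[-0.32,0,0,0,0,0],[-0.32,0,0,0,0,0],[-0.32,0,0.36,0,0,0],[-0.32,0,0.36,0,0,0],[-0.32,0,0.36,0,0,0]])

```text
clock: 13.1
eef_pos: [632.1, -25.8, 56.6]
tcp_rot: [-2.143, -2.293, 0.005]
ft_force: [0.1, -0.6, -0.5]
opening: 0.499
```

```bash
python3 -c "
from h import *
show();sup('top',z0=97,z1=112,x0=-60,x1=150);sup('scene',z0=97,z1=112,x0=-60,x1=150)"
```

```text
t 13.1 car [-78.5   1.1  56.6] f [-0.6 -0.  -0.5] tool axes x,y,z in carrier: [[1.0, -0.003, 0.0], [-0.003, -1.0, -0.004], [0.0, 0.004, -1.0]] open 0.5 q [-0.53  0.73  0.68  1.82 -0.61  0.82  0.53]
top [32.2 -3.7] [119.6 110.7] 0.1 z 105.7 2130
scene [33.5 -3.3] [122.3 111.6] 0.0 z 104.2 1708
```

step_arm(moves=[[0.1,0.016,-0.01,0,0,0],[0.15,0.016,-0.01,0,0,0],[0.2,0.016,-0.01,0,0,0],[0.25,0.016,-0.01,0,0,0],[0.3,0.016,-0.01,0,0,0],[0.35,0.016,-0.01,0,0,0],[0.39,0.016,-0.01,0,0,0],[0.41,0.016,-0.01,0,0,0]])

```text
clock: 14.2
eef_pos: [631.9, 73.5, 62.9]
tcp_rot: [2.144, 2.29, -0.0]
ft_force: [0.6, -7.2, 3.4]
opening: 0.497
```

```bash
cat >> h.py <<'E'
def stop():
    for c in ('top','scene'):
        im,d,P=grab(c);Q=car(P);x,y,z=Q[...,0],Q[...,1],Q[...,2]
        m=(z>52)&(z<66)&(x>140)&(x<228)&(abs(y)<49)
        w=(im[...,0]>90)&(im[...,1]<60)&m
        print(c,'stop x 2/98%',np.percentile(x[w],[2,50,98]).round(1),w.sum())
E
python3 -c "
from h import *
show();sup('top',z0=97,z1=112,x0=-10,x1=190);sup('scene',z0=97,z1=112,x0=-10,x1=190);stop()
print('initial')
f=np.load('f0.npz')
for a,b in (('b','P2'),('a','P')):
  Q=car(f[b]);im=f[a];x,y,z=Q[...,0],Q[...,1],Q[...,2];w=(z>52)&(z<66)&(x>140)&(x<228)&(abs(y)<49)&(im[...,0]>90)&(im[...,1]<60);print(np.percentile(x[w],[2,50,98]).round(1),w.sum())"
```

```text
t 14.2 car [20.6 -5.8 62.9] f [-7.2 -0.1  3.4] tool axes x,y,z in carrier: [[1.0, -0.005, -0.004], [-0.005, -1.0, 0.003], [-0.004, -0.003, -1.0]] open 0.5 q [-0.7   0.73  0.7   1.82 -0.61  0.83  0.37]
top [122.8  -3.7] [110.7  57.3] 89.3 z 105.5 703
scene [83.5 -3.4] [140.  111.4] 0.2 z 104.2 1806
top stop x 2/98% [164.  174.5 188.3] 291
scene stop x 2/98% [166.6 180.4 189.7] 262
initial
[164.2 174.9 188.2] 288
[166.5 180.  189.7] 255
```

step_arm(moves=[[0.015,0,0,0,0,0],[0.03,0,0,0,0,0],[0.038,0,0,0,0,0],[0.038,0,0,0,0,0]])

```text
clock: 14.9
eef_pos: [631.2, 82.8, 62.8]
tcp_rot: [2.145, 2.29, -0.0]
ft_force: [0.5, -6.7, 5.0]
opening: 0.502
```

step_arm(moves=[[0.006,0,0,0,0,0],[0.006,0,0,0,0,0]])

```text
clock: 15.15
eef_pos: [631.1, 84.1, 62.8]
tcp_rot: [2.145, 2.289, -0.0]
ft_force: [1.1, -7.2, 5.2]
opening: 0.498
```

step_arm(moves=[[0.006,0,0,0,0,0],[0.006,0,0,0,0,0]])

```text
clock: 15.4
eef_pos: [631.0, 85.5, 62.8]
tcp_rot: [2.145, 2.289, -0.0]
ft_force: [1.7, -8.1, 4.7]
opening: 0.5
```

step_arm(moves=[[0.004,0,0,0,0,0],[0.004,0,0,0,0,0]])

```text
clock: 15.65
eef_pos: [631.0, 86.2, 62.8]
tcp_rot: [2.145, 2.289, -0.001]
ft_force: [-0.1, -8.5, 5.0]
opening: 0.502
```

step_arm(moves=[[0.004,0,0,0,0,0],[0.004,0,0,0,0,0]])

```text
clock: 15.9
eef_pos: [631.0, 86.2, 62.8]
tcp_rot: [2.145, 2.288, -0.002]
ft_force: [1.6, -9.2, 4.7]
opening: 0.501
```

```bash
python3 -c "
from h import *
show();sup('top',z0=97,z1=112,x0=-10,x1=190);stop()"
```

```text
t 15.9 car [33.3 -5.8 62.8] f [-9.3 -0.9  4.7] tool axes x,y,z in carrier: [[1.0, -0.006, -0.005], [-0.006, -1.0, 0.003], [-0.005, -0.003, -1.0]] open 0.5 q [-0.72  0.73  0.7   1.81 -0.61  0.83  0.35]
top [142.7  -3.9] [110.7  49.5] 84.6 z 105.7 576
top stop x 2/98% [169.7 179.8 188.4] 193
scene stop x 2/98% [166.3 180.  189.6] 259
```

step_arm(moves=[[0.004,0,0,0,0,0],[0.004,0,0,0,0,0]])

```text
clock: 16.3
eef_pos: [631.0, 86.2, 62.9]
tcp_rot: [2.144, 2.287, -0.003]
ft_force: [1.4, -11.5, 3.9]
opening: 0.5
```

step_arm(moves=[[0.004,0,0,0,0,0],[0.004,0,0,0,0,0]])

```text
clock: 16.55
eef_pos: [631.1, 86.2, 62.9]
tcp_rot: [2.144, 2.285, -0.004]
ft_force: [1.7, -14.6, 5.0]
opening: 0.5
```

step_arm(moves=[[-0.05,0,0,0,0,0],[-0.2,0,0,0,0,0],[-0.4,0,0,0,0,0],[-0.6,0,0,0,0,0],[-0.6,0,-0.5,0,0,0],[-0.6,0,-0.5,0,0,0],[-0.6,0,-0.5,0,0,0]])

```text
clock: 17.42
eef_pos: [642.6, -57.4, 191.4]
tcp_rot: [2.141, 2.291, 0.011]
ft_force: [-0.6, -0.1, -0.6]
opening: 0.501
```

```bash
python3 -c "
from h import *
show();sup('top',z0=97,z1=112,x0=-10,x1=190);sup('scene',z0=97,z1=112,x0=-10,x1=190);stop()
im,d,P=grab('scene');cv2.imwrite('pics/s6.png',cv2.resize(im[90:330,180:500],(800,600),interpolation=cv2.INTER_CUBIC)[:,:,::-1])"
```

```text
t 17.425 car [-110.8   -7.2  191.4] f [-0.1  0.6 -0.6] tool axes x,y,z in carrier: [[1.0, -0.003, 0.0], [-0.003, -1.0, 0.009], [0.0, -0.009, -1.0]] open 0.5 q [-0.56  0.58  0.81  1.72 -0.48  1.04  0.48]
top [103.9  -4. ] [110.8 120. ] 89.8 z 105.7 2210
scene [105.   -2.8] [112.2 121.3] 89.7 z 104.1 1869
top stop x 2/98% [169.8 180.  188.7] 188
scene stop x 2/98% [166.7 180.2 189.4] 257
```

View pics/s6.png

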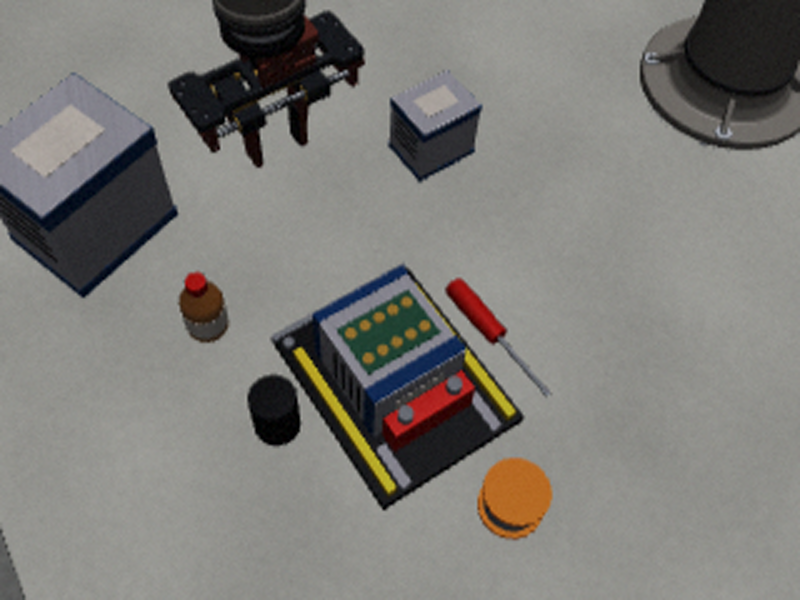

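```bash
python3 -c "
from h import *
print(order.job_done())"
```

```text
the job is handed in; nothing more can be done
None
```

The power supply is lying flat in the lane with its brass terminals up, against the red end stop. I handed the job in at about 18 s of the 61 s allowed; no verdict was reported.

- **Method:** I slid it standing 26 mm sideways into line. I then pushed it forward with two fingers until it stopped square at the fence, and tipped it over with a push near its top. Last, I slid it home with a low push, stopping once it no longer moved and the force reached 15 N. The stop slides at about 24 N.
- **Position:** The top camera puts the supply's leading face 164 mm from the fence and the stop's face at about 164.5 mm. The supply sits 3–4 mm off the lane's centre line (15 mm clearance each side) and is square to within about 0.3°.
- **Stop:** It has not moved, within 0.5 mm in both cameras. The top camera's reading of its near edge shifted by about 5 mm, but the supply now hides that edge.
- **Other items:** In the last picture they stand where they were, and the gripper is clear with no contact force. I checked these by eye and did not measure them again.

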